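# Release a transit lock by feeling for its hidden hole

## Task

The measuring unit's transit lock is still set. Take the orange-handled spring probe from its stand, feel with its tip along the black bar in the unit's slot until it drops into the hidden hole, and press the plunger at the bottom of that hole fully down, where it stays. Then put the probe back upright in its stand, collar resting on the block, without pushing the dial indicator or the tin aside.

Things in the scene. Friction and masses are not known exactly. Their poses are not given: they have to be found in the camera images.
- unit: Measuring unit, fixed to the bench: grey box 64 (x) x 190 (y) x 41 mm high, bare aluminium top plate. Origin: centre of its underside on the bench. Along its y axis a slot, 10.4 mm wide and 68 mm long (y = -34 to +34 mm), goes through the 3 mm plate. At the slot's bottom lies a black bar, upper face at z = 38 mm.
- slot_middle (a point): Middle of the slot's mouth, in the plane of the unit's top (z = 41 mm); axes as the unit's. Somewhere along the slot the black bar, 3 mm below, has one hole, 10 mm long in y and as wide as the slot. Its centre lies between y = -25 and +25 mm, differently each time; it is black in black and hard to see.
- plunger (a joint): Travel of the round black lock plunger (9 mm diameter) in the hidden hole: 0 = up (locked), 0.006 m = fully down (released). When up its top is 8 mm below the bar's face (unit's z = 30 mm). It goes down against about 6 N of friction, has no spring, and stays where it is pushed.
- probe_grip (a point): Centre of the probe's square orange handle, 18 x 18 (faces along this point's x and y) x 48 mm tall, z up. Loose, about 90 g. Underside of the steel collar (26 mm diameter, 4 thick): 28 mm below this point. Barrel, 10 mm diameter: down to 48 mm below. Spring pin, 6 mm diameter, ball nose: tip 80 mm below when sprung out.
- probe_tip (a point): Lowest point of the probe's spring pin; it moves with the pin. The pin springs in by up to 12 mm (0.5 N at first, 3.5 N when fully in) and is then solid, its tip 68 mm below the handle's centre.
- stand_hole (a point): Mouth of the hole in the top of the probe's stand, 66 mm above the bench. The stand is fixed: blue block 56 x 56 mm on a dark steel foot 80 (x) x 70 (y) x 10 mm. The hole is vertical, round, 16 mm in diameter, 56 mm deep. At the start the probe hangs in it, collar on the block's top, handle square to the block; the pin touches nothing.
- dial_indicator: Loose dial indicator lying on the bench, a steel disc 57 mm in diameter and 19 mm thick with a stem, 107 mm long in all. A bystander. Origin at the centre of its underside.
- small_tin: Loose tin with a printed label, 75 mm in diameter, 58 mm high, on the bench. A bystander. Origin at the centre of its underside.

How it is judged (in metres and radians):
On the way, in this order (a step that is already met when the one before it is completed fails the run):
1. the probe has been drawn out of its stand (distance between probe_grip and stand_hole above 0.08 m), for 0.1 s.
2. the probe's tip is in the unit's slot and has dropped at least 4.5 mm below the bar's face, into the hole (z of probe_tip in the frame of unit below 0.0335 m and x of probe_tip in the frame of unit between -0.008 and 0.008 m and y of probe_tip in the frame of unit between -0.036 and 0.036 m), for 0.05 s.
3. the probe's tip has pressed the plunger down (at least 5 of 6 mm) (all of step 2 and value of joint plunger above 0.005 m), for 0.1 s.
At the end, for the whole second after the job is handed in: The plunger is down by at least 5 of its 6 mm, and the probe stands still and upright (within 0.08 rad) in its stand, its collar resting on the block (handle centre within 8 mm of the hole's axis and 25 to 31.5 mm above its mouth) (value of joint plunger above 0.005 m and horizontal distance between probe_grip and stand_hole below 0.008 m and height (world z) of probe_grip between 0.091 and 0.0975 m and angle between probe_grip's own z axis and vertical below 0.08 rad and linear speed of probe below 0.02 m/s); the robot touches nothing.
It fails at once if the dial indicator or the tin is moved by more than 15 mm (distance of any of dial_indicator, small_tin from where it was at the start of the episode above 0.015 m).
It also fails if it takes over 54 s, if anything falls off the work surface, if the arm or the gripper's body presses on something with over 40 N, if the wrist force passes 120 N, or if a joint passes its speed limit or range.

## Robot

A 6-joint arm with a two-finger parallel gripper is mounted at the origin on a cart in front of the work surface, level with it; the furniture and walls round the work are solid. World frame = base frame: x ahead of the robot, y to its left, z up, the work surface at z = 0. Lengths are in mm, angles in rad, forces in N, time in s.
With the tool pointing down it reaches from about 350 to 975 mm from the base axis. Payload 7.1 kg.
Tool frame: the origin (TCP) lies at the very end of the fingers, on their centre line; the grasp point (between the pads) lies 19 mm behind it; z points along the fingers, y is the line along which they close (so a half turn about z gives the same grasp; the last joint's range is limited). The gripper opens to 88 mm and grips with 3 to 60 N. Pads are 20 mm wide; open, the fingers measure 115 mm over their backs; the gripper's body (75 mm by 178 mm) begins 61 mm behind the grasp point.
Start: joints at [-1.348, 0.423, 1.63, -0, 1.089, -0.019], TCP at [149.676, -606.796, 222.675] pointing down, gripper open.
Joint ranges: [-3, 3], [-0.9, 2.11], [0.09, 2.58], [-1.31, 4.45], [0.11, 2.69], [-2.54, 2.54]. Speed limits (rad/s): [2.39, 2.39, 3.01, 3.14, 3.14, 3.14].

## Interface

Orientations are given as a rotation vector (axis times angle).
In Python, from workcell import * gives the robot as it stands.
- The arm moves only by the tool step_arm, never from a script. Its argument "deltas" is a list of rows, each a list of 3 entries, a list of its own where there are three numbers: the shift along the tool's x, y, z in units of 300 mm (1.0 is 300 mm), then the turn, a rotation vector about the tool's x, y, z in units of 1.5 rad (1.0 is 1.5 rad), then the gripper command: -1 is shut, 1 is fully open, values between are in proportion. In form: [[[dx, dy, dz], [rx, ry, rz], gripper], ...]. A call has 1 to 20 rows; each row is the pose to reach, as a shift and turn from the pose commanded when the call began, along the tool's axes at that moment; what a row does not reach only later rows make up. A row lasts 1/12 s, in which the tool goes at most 41.7 mm and 7.16 degrees, less where a joint would pass 70% of its speed; a pose out of reach is approached as far as the arm can. A call with a number of a shift or a turn outside -1 to 1 is refused whole. A call with a gripper value outside its range is refused whole. The fingers move at their own pace and stop on an object; the grip force is fixed at half the most. Time passes only in rows, so rows that repeat a pose let the fingers close. It gives the time, the measured TCP pose, the force, the opening and the grip force at its end, in the units of the state.
- get_obs(): the state, without advancing time (a new reading comes with each control period).
- get_image(name): name is "scene" or "side" or "wrist"; returns a dict with "pixels" (420x560x3 uint8, red, green, blue), "fx", "fy", "cx", "cy" (pixels), "T" (4x4, takes a point from camera to world coordinates). Camera axes: x right, y down, z forward; pixel columns grow to the right and rows downward; lengths in mm; the calibration is good to about 2 mm. A picture is of the moment at which its call begins. There is no depth.
- close_job(): hands the job in; it is judged then, once.
The state is a dict: "t": time; "qpos": joint angles; "qvel": joint speeds; "joint_torque": joint torques, N m; "ee_pos": TCP position; "orientation": TCP orientation; "ft_force": force on the tool from outside, world axes, zero at the start; "moment": the same for the moment, N m; "width": finger opening in mm; "grasp_force": force on a finger pad.
Only numpy, scipy, OpenCV 4.12 (cv2) and the standard library are available. Lean on these libraries where they do the work, as an engineer would, in place of code of your own. Each camera call takes 0.05 s, during which the arm holds its last target. There are 200 camera calls.

## Working session

There is one attempt and no reset: what is moved stays moved. The work goes in short steps, Python scripts to look and compute and a tool call to move; the robot and the scene stay as the last step left them, time stands still between calls to the robot, and variables do not carry over. Pictures are saved under pics/ and viewed, at most 11 in all, crops included, and the job is handed in when it is done.

Besides the shell and the picture viewer there is one more tool, called after "Request:" as name(argument=value, ...), one argument or row to a line, values as JSON. step_arm: Moves the arm, as the interface text tells. Its arguments: {"type":"object","properties":{"deltas":{"type":"array","items":{"type":"array"}}},"required":["deltas"]}

```bash
mkdir -p pics; python3 - <<'E'
from workcell import *
import cv2,pickle
o=get_obs();print(o['t'],o['ee_pos'],o['orientation'],o['width'])
d={}
for n in ("scene","side","wrist"):
    i=get_image(n);d[n]=i
    cv2.imwrite(f"pics/{n}0.png",i["pixels"][:,:,::-1]);print(n,i["fx"],i["cx"],i["cy"],i["T"].round(3).tolist())
pickle.dump(d,open("d0.pkl","wb"))
E
```

```text
0.0 [ 149.56718052 -606.26173034  221.9078472 ] [-3.11715670e+00 -3.78710151e-01  2.13334100e-04] 87.72649774272028
scene 485.90442062328634 286.46089559398786 212.30503652794772 [[-0.417, -0.535, 0.735, -383.474], [-0.909, 0.245, -0.337, 299.108], [-0.0, -0.808, -0.589, 755.085], [0.0, 0.0, 0.0, 1.0]]
side 389.9774518932712 278.23163817567297 209.73709712995674 [[0.677, 0.648, -0.35, 791.546], [0.736, -0.598, 0.318, -381.639], [-0.003, -0.472, -0.881, 924.071], [0.0, 0.0, 0.0, 1.0]]
wrist 306.7965099691492 278.6336926364646 207.61234738291813 [[0.238, -0.925, -0.296, 232.278], [-0.971, -0.228, -0.071, -586.474], [-0.001, 0.305, -0.953, 385.485], [0.0, 0.0, 0.0, 1.0]]
```

View pics/scene0.png

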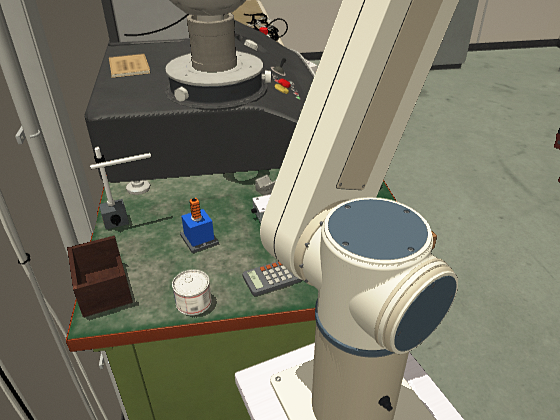

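View pics/side0.png

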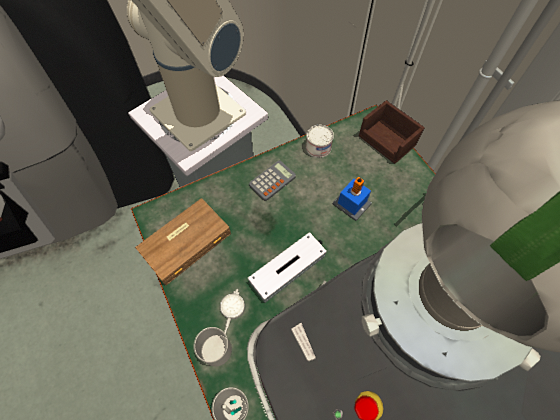

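The side view shows the probe and stand at about (356,195), the unit with its slot at (287,265), the tin at (319,140) and the dial at (232,305). I'll enlarge it to get finer pixel positions.

```bash
python3 - <<'E'
import cv2,numpy as np
s=cv2.imread("pics/side0.png");w=cv2.imread("pics/scene0.png")
a=cv2.resize(s[165:305,240:380],(560,560),interpolation=cv2.INTER_CUBIC)
b=cv2.resize(w[190:260,170:230],(240,280),interpolation=cv2.INTER_CUBIC)
c=np.zeros((560,800,3),np.uint8);c[:,:560]=a;c[:280,560:]=b
cv2.imwrite("pics/z0.png",c)
E
```

```text
(no output)
```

View pics/z0.png

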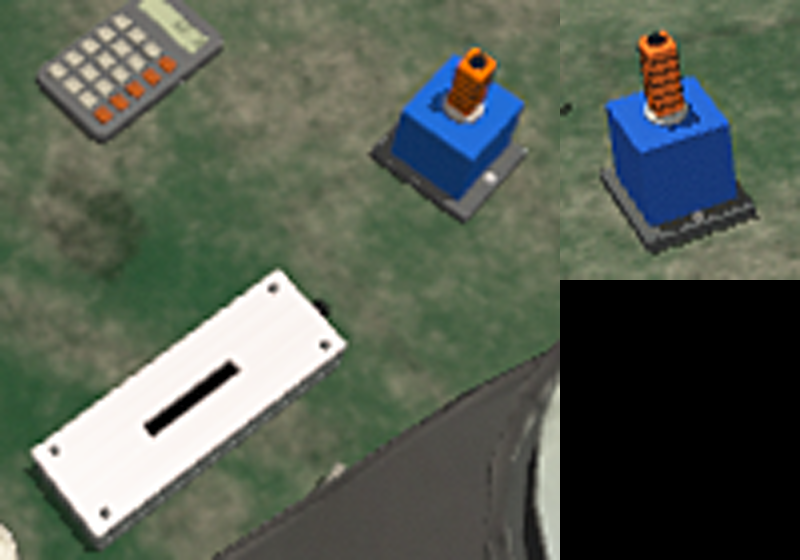

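The block's top corners in the crop are (403,105), (473,155) and (524,104), and the handle top is at (479,60). The plate corners are (279,268), (346,345), (98,538) and (32,453). The slot corners are (234,361), (241,371), (152,437) and (144,427).

```bash
cat > h.py <<'E'
import numpy as np
def ray(i,u,v,z):
    T=np.array(i["T"]);d=T[:3,:3]@np.array([(u-i["cx"])/i["fx"],(v-i["cy"])/i["fy"],1]);p=T[:3,3]
    return (p+d*(z-p[2])/d[2])
def proj(i,p):
    T=np.array(i["T"]);c=T[:3,:3].T@(np.array(p)-T[:3,3]);return i["fx"]*c[0]/c[2]+i["cx"],i["fy"]*c[1]/c[2]+i["cy"]
def toolshift(o,p):
    "shift world (TCP target p) in tool axes, units of 300"
    from scipy.spatial.transform import Rotation as R
    return R.from_rotvec(o["orientation"]).inv().apply(np.array(p)-o["ee_pos"])/300
E
python3 - <<'E'
import pickle;from h import *
d=pickle.load(open("d0.pkl","rb"));s=d["side"]
f=lambda L,z:np.array([ray(s,240+x/4-.4,165+y/4-.4,z)[:2] for x,y in L])
P=f([(279,268),(346,345),(98,538),(32,453)],41);print("plate",P.round(1).tolist(),P.mean(0))
print("edges",np.linalg.norm(np.roll(P,-1,0)-P,axis=1)); e=(P[0]+P[1]-P[2]-P[3]);print("yaw y-axis",np.degrees(np.arctan2(e[1],e[0])))
S=f([(234,361),(241,371),(152,437),(144,427)],41);print("slot",S.mean(0)); e=(S[0]+S[1]-S[2]-S[3])/2;print(np.linalg.norm(e),np.degrees(np.arctan2(e[1],e[0])))
B=f([(403,105),(473,155),(524,104)],66);print("blk",B.round(1).tolist(),(B[0]+B[2])/2,[np.degrees(np.arctan2(*(B[k+1]-B[k])[::-1])) for k in (0,1)],np.linalg.norm(np.diff(B,axis=0),axis=1))
print("handle top",f([(479,60)],118), "scene",ray(d["scene"],170+(656-560)/4-.4,190+38/4-.4,118))
print("tin",ray(s,319,133,58),"dial",ray(s,232,304,19))
E
```

```text
plate [[539.5, -48.4], [603.7, -54.8], [590.1, -244.3], [526.1, -239.3]] [ 564.83075493 -146.70152386]
edges [ 64.53046109 190.04052473  64.19347941 191.41828358]
yaw y-axis 85.9468476887949
slot [ 565.77300734 -146.60742641]
68.08959011943617 84.97773579322711
blk [[518.8, 81.5], [573.7, 87.0], [570.8, 138.9]] [544.81254963 110.24324017] [np.float64(5.7062414272406246), np.float64(93.21706952879025)] [55.22914778 52.00375696]
handle top [[544.88753387 111.00879426]] scene [548.35593835 108.14184008 118.        ]
tin [345.58498909 180.65703414  58.        ] dial [ 542.95127549 -303.63496486   19.        ]
```

View pics/wrist0.png

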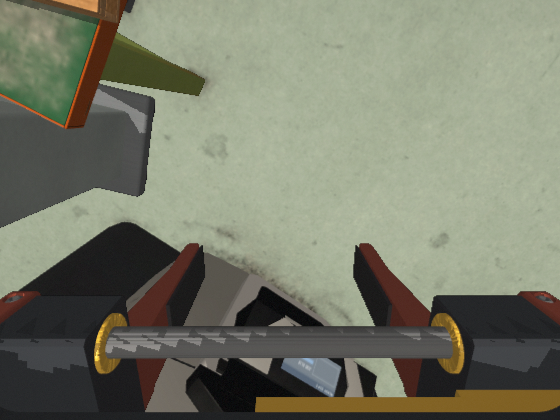

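The wrist view shows only the floor and a bench corner, so it is no use yet. Next I'll check clearance to the machine behind the bench and compute the first move.

```bash
python3 - <<'E'
import pickle;from h import *
from workcell import *
d=pickle.load(open("d0.pkl","rb"));s=d["side"];c=d["scene"]
def tri(a,b):
    A=[];
    for i,(u,v) in((c,a),(s,b)):
        p=np.array(i["T"])[:3,3];q=ray(i,u,v,0)-p;q/=np.linalg.norm(q);A.append((p,q))
    M=sum(np.eye(3)-np.outer(q,q) for p,q in A);r=sum((np.eye(3)-np.outer(q,q))@p for p,q in A);return np.linalg.solve(M,r).round()
print("flange",tri((213,72),(440,300)),tri((181,93),(372,325)),"knob")
print("mach base foot",ray(c,112,180,0),ray(c,235,172,0),"edge side @z100",ray(s,375,258,100),ray(s,262,328,100), "z0",ray(s,375,258,0),ray(s,262,328,0))
print("scene edge",ray(c,90,120,100),ray(c,300,130,100))
o=get_obs();print(o["ee_pos"],toolshift(o,[545.5,110.5,300]))
E
```

```text
flange [848. -61. 289.] [827. -57. 218.] knob
mach base foot [915.05997562 261.15862603   0.        ] [808.16898882 -78.69700138   0.        ] edge side @z100 [702.69937417  -8.34941022 100.        ] [ 645.63094681 -296.72269868  100.        ] z0 [691.91798051  36.94879426   0.        ] [ 627.92436774 -286.41824789    0.        ]
scene edge [1129.38074535  274.95853769  100.        ] [ 796.41873489 -286.40211536  100.        ]
[ 149.60125013 -606.38991398  222.09182298] [ 1.85358009 -2.00432736 -0.25731078]
```

Request:
step_arm(
  deltas=[
    [[0.62, -0.67, -0.1], [0, 0, 0], 1],
    [[0.62, -0.67, -0.1], [0, 0, 0], 1],
    [[0.62, -0.67, -0.1], [0, 0, 0], 1],
    [[0.62, -0.67, -0.1], [0, 0, 0], 1],
    [[0.62, -0.67, -0.1], [0, 0, 0], 1],
    [[0.62, -0.67, -0.1], [0, 0, 0], 1],
    [[0.62, -0.67, -0.1], [0, 0, 0], 1],
    [[0.62, -0.67, -0.1], [0, 0, 0], 1],
  ],
)

```text
t: 0.82
ee_pos: [283.4, -363.4, 253.0]
orientation: [-3.117, -0.384, -0.001]
ft_force: [-0.1, -0.3, -0.7]
width: 88.0
grasp_force: 0.0
```

Request:
step_arm(
  deltas=[
    [[0.62, -0.67, 0], [0, 0, 0], 1],
    [[0.62, -0.67, 0], [0, 0, 0], 1],
    [[0.62, -0.67, 0], [0, 0, 0], 1],
    [[0.62, -0.67, 0], [0, 0, 0], 1],
    [[0.62, -0.67, 0], [0, 0, 0], 1],
    [[0.62, -0.67, 0], [0, 0, 0], 1],
    [[0.62, -0.67, 0], [0, 0, 0], 1],
    [[0.62, -0.67, 0], [0, 0, 0], 1],
  ],
)

```text
t: 1.48
ee_pos: [416.4, -124.8, 252.7]
orientation: [-3.118, -0.385, -0.001]
ft_force: [-0.5, -0.4, 0.8]
width: 88.1
grasp_force: 0.0
```

Request:
step_arm(
  deltas=[
    [[0.45, -0.57, 0], [0, 0, 0.1], 1],
    [[0.45, -0.57, 0], [0, 0, 0.1], 1],
    [[0.45, -0.57, 0], [0, 0, 0.1], 1],
    [[0.45, -0.57, 0], [0, 0, 0.1], 1],
    [[0.45, -0.57, 0], [0, 0, 0.1], 1],
    [[0.45, -0.57, 0], [0, 0, 0.1], 1],
    [[0.45, -0.57, 0], [0, 0, 0.1], 1],
    [[0.45, -0.57, 0], [0, 0, 0.1], 1],
    [[0.45, -0.57, 0], [0, 0, 0.1], 1],
  ],
)

```text
t: 2.23
ee_pos: [504.2, 69.5, 252.3]
orientation: [3.138, 0.143, -0.002]
ft_force: [0.5, -0.4, -0.1]
width: 87.9
grasp_force: 0.0
```

```bash
cat > look.py <<'E'
import sys,cv2,pickle
from workcell import *
i=get_image("wrist");n=sys.argv[1];pickle.dump((i,get_obs()),open(n+".pkl","wb"));cv2.imwrite(f"pics/{n}.png",i["pixels"][:,:,::-1])
o=get_obs();print(o["t"],o["ee_pos"],o["orientation"])
E
python3 look.py w1
```

```text
2.2833 [504.14168528  69.32836206 252.41149055] [ 3.13791827e+00  1.41920168e-01 -1.39824062e-03]
```

View pics/w1.png

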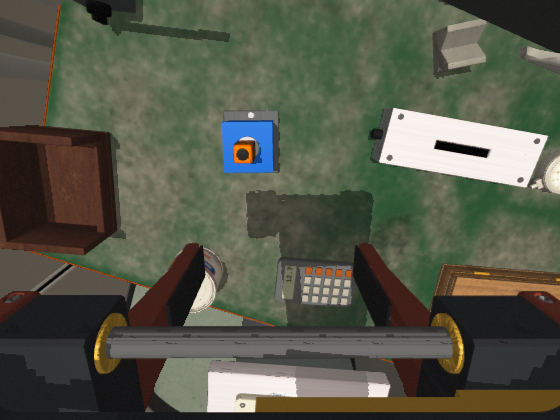

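The wrist view shows the handle top at about (244,154), the blue block at (222–280, 120–173), and the plate with the slot running from (435,143) to (489,153). I'll refine these by segmentation.

```bash
cat > seg.py <<'E'
import cv2,pickle,sys;from h import *
i,o=pickle.load(open(sys.argv[1],"rb"));px=i["pixels"];h=cv2.cvtColor(px,cv2.COLOR_RGB2HSV)
def big(m,z,lab):
    m=m.astype(np.uint8);n,L,st,_=cv2.connectedComponentsWithStats(m);k=1+st[1:,4].argmax()
    ys,xs=np.where(L==k);P=np.array([ray(i,u,v,z)[:2] for u,v in zip(xs,ys)],np.float32)
    r=cv2.minAreaRect(P);print(lab,"px",st[k],"mean",P.mean(0),"rect",r);return L==k
big((h[...,0]>105)&(h[...,0]<125)&(h[...,1]>150)&(h[...,2]>150),66,"blue top")
a=np.zeros(h.shape[:2],bool);a[120:200,200:300]=1
big(a&(h[...,0]<16)&(h[...,1]>150)&(h[...,2]>200),118,"handle top")
a[:]=0;a[90:200,370:]=1
b=big(a&(px.min(2)>200),41,"plate")
x0,y0,w,hh=cv2.boundingRect(b.astype(np.uint8));a[:]=0;a[y0+20:y0+hh-20,x0+40:x0+w-40]=1
big(a&(px.max(2)<60),41,"slot")
E
python3 seg.py w1.pkl
```

```text
blue top px [ 221  122   52   51 1870] mean [547.2611  108.10551] rect ((544.84912109375, 108.5060043334961), (55.61574935913086, 56.18270492553711), 5.161865234375)
handle top px [234 145  18  18 111] mean [543.6876   108.441345] rect ((545.34375, 108.18755340576172), (16.295948028564453, 16.70039939880371), 5.158142566680908)
plate px [ 379  108  169   79 7695] mean [ 564.7582  -146.55882] rect ((563.7733764648438, -147.82876586914062), (190.56228637695312, 63.907020568847656), 85.57402801513672)
slot px [435 141  54  16 423] mean [ 563.72284 -147.0087 ] rect ((563.7557373046875, -147.24526977539062), (65.23880004882812, 9.427785873413086), 85.65524291992188)
```

```bash
python3 -c "
from workcell import *;from h import *
o=get_obs();print(toolshift(o,[545,108.5,130])),print(toolshift(o,[545,108.5,80]))"
```

```text
[ 0.14779654 -0.11791837  0.40785375]
[ 0.14794828 -0.11798932  0.57452034]
```

Request:
step_arm(
  deltas=[
    [[0.148, -0.118, 0.1], [0, 0, 0], 1],
    [[0.148, -0.118, 0.2], [0, 0, 0], 1],
    [[0.148, -0.118, 0.3], [0, 0, 0], 1],
    [[0.148, -0.118, 0.4], [0, 0, 0], 1],
    [[0.148, -0.118, 0.4], [0, 0, 0], 1],
  ],
)

```text
t: 2.7
ee_pos: [541.6, 108.1, 127.5]
orientation: [3.137, 0.142, -0.016]
ft_force: [-1.0, -0.9, -0.8]
width: 88.1
grasp_force: 0.0
```

```bash
python3 look.py w2; python3 -c "
from workcell import *;from h import *
o=get_obs();print(toolshift(o,[545,108.5,80]))"
```

```text
2.75 [543.20101952 108.39734738 130.28265926] [ 3.13732716  0.14151297 -0.01049974]
[7.13049862e-03 7.24490326e-05 1.67564789e-01]
```

View pics/w2.png

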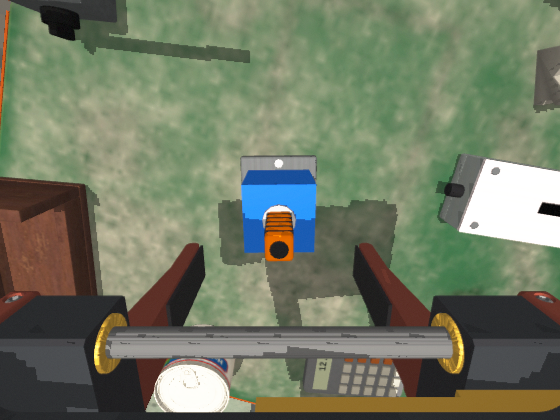

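The probe is centred between the fingers, with the handle at (279,250). I'll descend, settle and close.

Request:
step_arm(
  deltas=[
    [[0, 0, 0.06], [0, 0, 0], 1],
    [[0, 0, 0.12], [0, 0, 0], 1],
    [[0, 0, 0.172], [0, 0, 0], 1],
    [[0, 0, 0.172], [0, 0, 0], 1],
    [[0, 0, 0.172], [0, 0, 0], 1],
    [[0, 0, 0.172], [0, 0, 0], -1],
    [[0, 0, 0.172], [0, 0, 0], -1],
    [[0, 0, 0.172], [0, 0, 0], -1],
    [[0, 0, 0.172], [0, 0, 0], -1],
    [[0, 0, 0.172], [0, 0, 0], -1],
    [[0, 0, 0.172], [0, 0, 0], -1],
    [[0, 0, 0.172], [0, 0, 0], -1],
    [[0, 0, 0.172], [0, 0, 0], -1],
    [[0, 0, 0.172], [0, 0, 0], -1],
    [[0, 0, 0.172], [0, 0, 0], -1],
  ],
)

```text
t: 4.0
ee_pos: [545.7, 110.3, 81.0]
orientation: [-3.138, -0.144, 0.0]
ft_force: [0.3, 0.6, -0.3]
width: 24.6
grasp_force: 0.0
```

Request:
step_arm(
  deltas=[
    [[0, 0, 0], [0, 0, 0], -1],
    [[0, 0, 0], [0, 0, 0], -1],
    [[0, 0, 0], [0, 0, 0], -1],
    [[0, 0, 0], [0, 0, 0], -1],
    [[0, 0, 0], [0, 0, 0], -1],
    [[0, 0, 0], [0, 0, 0], -1],
  ],
)

```text
t: 4.5
ee_pos: [545.6, 110.3, 81.0]
orientation: [3.138, 0.144, -0.0]
ft_force: [-0.4, 0.7, -1.5]
width: 18.0
grasp_force: 30.0
```

```bash
python3 -c "
from workcell import *;from h import *
o=get_obs();print(o)"
```

```text
{'t': 4.5, 'qpos': array([1.78016853e-01, 5.27887669e-01, 1.86587400e+00, 4.41372598e-05,
       7.48065751e-01, 1.65697624e+00]), 'qvel': array([ 0.00027535, -0.00034598,  0.00110525,  0.00016074, -0.00099462,
       -0.0002016 ]), 'joint_torque': array([-2.78619002e-03, -5.28623235e+01, -1.93697333e+01,  5.47830234e-03,
       -6.83944649e-02, -1.30265007e-04]), 'ee_pos': array([545.59879938, 110.26545112,  80.98699577]), 'orientation': array([ 3.13828235e+00,  1.44155615e-01, -3.71768345e-04]), 'ft_force': array([-0.38164307,  0.69818887, -1.45798497]), 'moment': array([0.02552298, 0.03466922, 0.01836611]), 'grasp_force': 29.99850243330002, 'width': 17.993002204703654}
```

Request:
step_arm(
  deltas=[
    [[0, 0, -0.1], [0, 0, 0], -1],
    [[0, 0, -0.2], [0, 0, 0], -1],
    [[0, 0, -0.3], [0, 0, 0], -1],
    [[0, 0, -0.4], [0, 0, 0], -1],
    [[0, 0, -0.4], [0, 0, 0], -1],
    [[0, 0, -0.4], [0, 0, 0], -1],
  ],
)

```text
t: 5.0
ee_pos: [546.7, 110.5, 202.7]
orientation: [-3.138, -0.144, -0.006]
ft_force: [-0.8, 0.5, -0.7]
width: 17.7
grasp_force: 30.0
```

```bash
python3 -c "
from workcell import *;from h import *
o=get_obs();print(o['ee_pos'],o['width'],toolshift(o,[564,-147,201]))"
```

```text
[546.69457254 110.47219249 202.6897357 ] 17.672970059122907 [-0.02124159  0.85991734  0.00521648]
```

Request:
step_arm(
  deltas=[
    [[-0.018, 0.86, 0], [0, 0, 0.113], -1],
    [[-0.018, 0.86, 0], [0, 0, 0.113], -1],
    [[-0.018, 0.86, 0], [0, 0, 0.113], -1],
    [[-0.018, 0.86, 0], [0, 0, 0.113], -1],
    [[-0.018, 0.86, 0], [0, 0, 0.113], -1],
    [[-0.018, 0.86, 0], [0, 0, 0.113], -1],
    [[-0.018, 0.86, 0], [0, 0, 0.113], -1],
    [[-0.018, 0.86, 0.1], [0, 0, 0.113], -1],
    [[-0.018, 0.86, 0.2], [0, 0, 0.113], -1],
    [[-0.018, 0.86, 0.2], [0, 0, 0.113], -1],
    [[-0.018, 0.86, 0.2], [0, 0, 0.113], -1],
    [[-0.018, 0.86, 0.2], [0, 0, 0.113], -1],
  ],
)

```text
t: 6.0
ee_pos: [564.0, -146.7, 141.2]
orientation: [-3.139, 0.121, 0.001]
ft_force: [-0.2, 1.4, -1.4]
width: 18.1
grasp_force: 30.0
```

```bash
python3 look.py w3; python3 - <<'E'
import cv2,pickle,numpy as np
from workcell import *
i=get_image("side");pickle.dump(i,open("s3.pkl","wb"));p=i["pixels"][:,:,::-1]
w=cv2.imread("pics/w3.png")
g=lambda a:np.clip(a.astype(float)**.5*16,0,255).astype(np.uint8)
c=np.zeros((560,800,3),np.uint8)
c[:280,:800]=cv2.resize(w[190:330,80:480],(800,280))
c[280:,:400]=cv2.resize(g(p[215:285,240:340]),(400,280),interpolation=cv2.INTER_CUBIC)
c[280:,400:]=cv2.resize(g(w[150:290,180:380]),(400,280))
cv2.imwrite("pics/z3.png",c)
E
```

```text
6.05 [ 564.68575174 -146.82817799  142.00851512] [ 3.13904063e+00 -1.20917736e-01  1.70059530e-03]
```

View pics/w3.png

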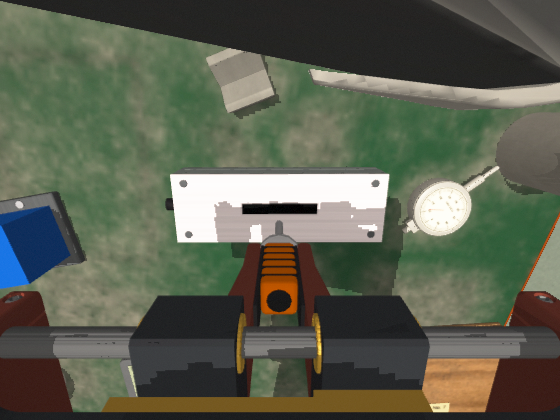

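View pics/z3.png

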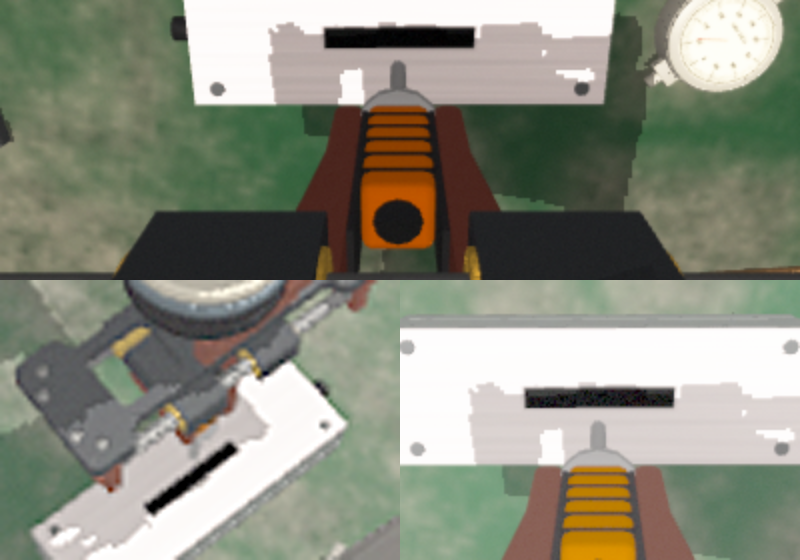

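The wrist view shows the pin tip at about (279,222) and the slot spanning (241–317, 203–214). The pin points slightly left of centre and the hole can't be seen by eye. I'll compute the offsets and a column profile of the slot.

```bash
python3 - <<'E'
import pickle;from h import *
i,o=pickle.load(open("w3.pkl","rb"));px=i["pixels"].astype(int)
from scipy.spatial.transform import Rotation as R
Rm=R.from_rotvec(o["orientation"]);e=np.array(o["ee_pos"])
for p,l in ((Rm.apply([0,0,67])+e,"tip"),(Rm.apply([0,0,64])+e,"ballc"),(Rm.apply([0,0,-37])+e,"handletop")): print(l,p.round(1),np.round(proj(i,p),1))
L=[ray(i,u,208.5,41)[:2] for u in (240.5,317.5)];print("slot ends",L,"mid",np.mean(L,0))
print("pin rows");
for v in range(216,230): print(v,px[v,268:291].sum(1)//3)
m=px[205:213,241:318].sum(2).mean(0);print("slot cols",m.round(0).astype(int))
for v in range(200,218): print(v,px[v,250:310].mean().round())
E
```

```text
tip [ 564.8 -146.8   75. ] [278.8 220.7]
ballc [ 564.8 -146.8   78. ] [278.8 222. ]
handletop [ 564.6 -146.8  179. ] [278.8 296.7]
slot ends [array([ 566.63547703, -112.28472022]), array([ 561.21274876, -181.61897729])] mid [ 563.9241129  -146.95184875]
pin rows
216 [173 173 172 172 173 173 174 172 175 174 174 174 174 174 175 174 175 174
 174 174 174 173 174]
217 [174 174 173 175 174 174 174 173 174 174 173 174 174 176 174 175 174 174
 175 175 175 176 175]
218 [174 174 173 175 176 174 174 174 174 175 176 175 174 175 177 175 175 176
 176 177 176 176 175]
219 [173 172 173 173 172 173 172 172 173 172 173 173 173 173 173 173 172 172
 175 174 174 174 173]
220 [169 170 171 169 170 169 169 169 169 133 138 125 151 168 169 170 169 170
 169 169 168 169 169]
221 [169 169 171 170 170 169 170 170 142 107 105 101 105 133 166 170 169 170
 169 170 168 169 170]
222 [172 172 172 171 172 172 171 157 109  98 100 101  99  99 132 168 171 172
 170 171 172 171 171]
223 [176 175 175 175 175 176 175 127  99  96 100 100  99  95 111 169 175 175
 176 176 175 175 175]
224 [176 176 178 177 176 177 177 123  98  98 
[... 335 characters left out ...]
75 176 177 176]
228 [173 175 175 174 174 174 175 106  95  97  99 101  99  94  91 166 173 175
 175 174 174 175 174]
229 [172 173 172 172 172 172 173 107  95  98 100 100  98  94  92 164 172 173
 172 173 173 173 171]
slot cols [507 205  30  29  25  25  28  29  26  27  26  31  26  24  28  24  24  25
  23  21  20  28  23  22  21  22  17  16  18  13  16  13  11  12   9  16
  16  12  11  13  13   7  11  16  13  10  11  16  12  11  10  10   9  12
  12  12   8  10   6  11   8   9  16  22  22  19  21  18  20  19  19  21
  21  18  18  44 485]
200 252.0
201 243.0
202 223.0
203 128.0
204 35.0
205 10.0
206 9.0
207 6.0
208 4.0
209 4.0
210 4.0
211 4.0
212 4.0
213 26.0
214 144.0
215 169.0
216 174.0
217 175.0
```

Request:
step_arm(
  deltas=[
    [[0.003, -0.09, 0], [0, 0, 0], -1],
    [[0.003, -0.09, 0.05], [0, 0, 0], -1],
    [[0.003, -0.09, 0.1], [0, 0, 0], -1],
    [[0.003, -0.09, 0.1], [0, 0, 0], -1],
    [[0.003, -0.09, 0.1], [0, 0, 0], -1],
    [[0.003, -0.09, 0.1], [0, 0, 0], -1],
  ],
)

```text
t: 6.6
ee_pos: [567.8, -120.4, 112.4]
orientation: [3.139, -0.122, 0.003]
ft_force: [-0.1, 0.2, -1.6]
width: 17.6
grasp_force: 30.0
```

```bash
python3 look.py w4; python3 - <<'E'
import cv2,pickle;from h import *
from scipy.spatial.transform import Rotation as R
i,o=pickle.load(open("w4.pkl","rb"));Rm=R.from_rotvec(o["orientation"]);e=np.array(o["ee_pos"])
print("ballc",np.round(proj(i,Rm.apply([0,0,64])+e),1),"slotmid",np.round(proj(i,[563.9,-147,41]),1))
w=cv2.imread("pics/w4.png");c=np.clip(w[190:250,230:370].astype(float)**.6*9,0,255).astype(np.uint8)
cv2.imwrite("pics/z4.png",cv2.resize(c,(784,336),interpolation=cv2.INTER_CUBIC))
E
```

```text
6.65 [ 567.88177233 -120.54576138  112.48059093] [ 3.13878934 -0.12200778  0.0033758 ]
ballc [278.8 222.4] slotmid [311.5 221.6]
```

View pics/z4.png

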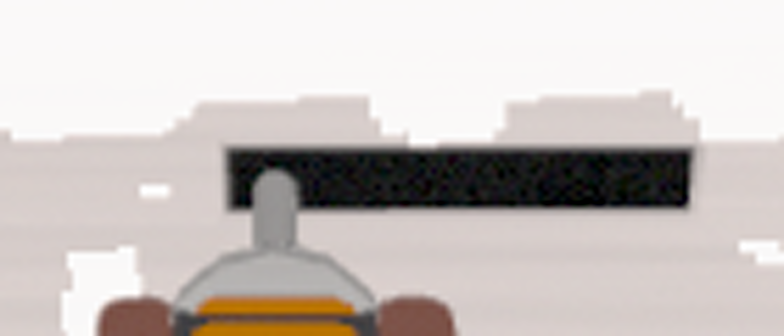

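The tip is over the slot's left end, about 0.8 mm off centre toward +x. I'll correct that and go down onto the bar.

Request:
step_arm(
  deltas=[
    [[-0.0025, 0, 0.01], [0, 0, 0], -1],
    [[-0.0025, 0, 0.02], [0, 0, 0], -1],
    [[-0.0025, 0, 0.03], [0, 0, 0], -1],
    [[-0.0025, 0, 0.04], [0, 0, 0], -1],
    [[-0.0025, 0, 0.047], [0, 0, 0], -1],
    [[-0.0025, 0, 0.047], [0, 0, 0], -1],
    [[-0.0025, 0, 0.047], [0, 0, 0], -1],
  ],
)

```text
t: 7.23
ee_pos: [566.4, -120.3, 97.0]
orientation: [3.139, -0.122, 0.0]
ft_force: [1.8, 0.0, 1.3]
width: 17.8
grasp_force: 30.0
```

Request:
step_arm(
  deltas=[
    [[0, 0.005, 0], [0, 0, 0], -1],
    [[0, 0.01, 0], [0, 0, 0], -1],
    [[0, 0.015, 0], [0, 0, 0], -1],
    [[0, 0.02, 0], [0, 0, 0], -1],
  ],
)

```text
t: 7.57
ee_pos: [565.5, -126.2, 97.0]
orientation: [-3.139, 0.122, 0.001]
ft_force: [0.5, 2.1, 1.9]
width: 17.9
grasp_force: 30.0
```

Request:
step_arm(
  deltas=[
    [[0, 0.005, 0], [0, 0, 0], -1],
    [[0, 0.01, 0], [0, 0, 0], -1],
    [[0, 0.015, 0], [0, 0, 0], -1],
    [[0, 0.02, 0], [0, 0, 0], -1],
  ],
)

```text
t: 7.9
ee_pos: [565.2, -132.4, 97.0]
orientation: [-3.139, 0.122, 0.0]
ft_force: [0.6, 1.0, 1.5]
width: 17.7
grasp_force: 30.0
```

Request:
step_arm(
  deltas=[
    [[0, 0.005, 0], [0, 0, 0], -1],
    [[0, 0.01, 0], [0, 0, 0], -1],
    [[0, 0.015, 0], [0, 0, 0], -1],
  ],
)

```text
t: 8.15
ee_pos: [564.9, -136.9, 97.0]
orientation: [-3.139, 0.122, -0.0]
ft_force: [-0.1, 2.6, 1.6]
width: 17.8
grasp_force: 30.0
```

Request:
step_arm(
  deltas=[
    [[0, 0.005, 0], [0, 0, 0], -1],
    [[0, 0.01, 0], [0, 0, 0], -1],
  ],
)

```text
t: 8.32
ee_pos: [564.7, -139.9, 97.0]
orientation: [3.139, -0.122, 0.0]
ft_force: [0.1, 1.9, 1.1]
width: 18.1
grasp_force: 30.0
```

Request:
step_arm(
  deltas=[
    [[0, 0.005, 0], [0, 0, 0], -1],
    [[0, 0.01, 0], [0, 0, 0], -1],
  ],
)

```text
t: 8.48
ee_pos: [564.5, -142.8, 97.0]
orientation: [3.139, -0.122, 0.0]
ft_force: [-0.1, 1.7, 2.0]
width: 18.0
grasp_force: 30.0
```

Request:
step_arm(
  deltas=[
    [[0, 0.005, 0], [0, 0, 0], -1],
    [[0, 0.01, 0], [0, 0, 0], -1],
  ],
)

```text
t: 8.65
ee_pos: [564.2, -145.8, 97.0]
orientation: [3.139, -0.122, -0.0]
ft_force: [1.0, 1.8, 1.8]
width: 17.9
grasp_force: 30.0
```

Request:
step_arm(
  deltas=[
    [[0, 0.005, 0], [0, 0, 0], -1],
    [[0, 0.01, 0], [0, 0, 0], -1],
  ],
)

```text
t: 8.82
ee_pos: [564.0, -148.8, 97.0]
orientation: [-3.139, 0.122, -0.0]
ft_force: [0.0, 1.4, 1.8]
width: 17.8
grasp_force: 30.0
```

Request:
step_arm(
  deltas=[
    [[0, 0.005, 0], [0, 0, 0], -1],
    [[0, 0.01, 0], [0, 0, 0], -1],
  ],
)

```text
t: 8.98
ee_pos: [563.7, -151.8, 97.0]
orientation: [-3.139, 0.122, 0.0]
ft_force: [0.5, 1.3, 0.6]
width: 18.2
grasp_force: 30.0
```

Request:
step_arm(
  deltas=[
    [[0, 0.005, 0], [0, 0, 0], -1],
    [[0, 0.01, 0], [0, 0, 0], -1],
  ],
)

```text
t: 9.15
ee_pos: [563.5, -154.8, 97.0]
orientation: [-3.139, 0.122, 0.0]
ft_force: [0.8, 1.5, 1.5]
width: 17.7
grasp_force: 30.0
```

Request:
step_arm(
  deltas=[
    [[0, 0.005, 0], [0, 0, 0], -1],
    [[0, 0.01, 0], [0, 0, 0], -1],
  ],
)

```text
t: 9.32
ee_pos: [563.3, -157.8, 97.0]
orientation: [3.139, -0.122, -0.0]
ft_force: [0.4, 2.0, 1.0]
width: 18.0
grasp_force: 30.0
```

Request:
step_arm(
  deltas=[
    [[0, 0.005, 0], [0, 0, 0], -1],
    [[0, 0.01, 0], [0, 0, 0], -1],
  ],
)

```text
t: 9.48
ee_pos: [563.1, -161.2, 97.0]
orientation: [3.139, -0.122, 0.0]
ft_force: [0.6, 1.0, 1.1]
width: 18.1
grasp_force: 30.0
```

Request:
step_arm(
  deltas=[
    [[0, 0.005, 0], [0, 0, 0], -1],
    [[0, 0.01, 0], [0, 0, 0], -1],
  ],
)

```text
t: 9.65
ee_pos: [562.6, -163.8, 96.8]
orientation: [-3.139, 0.122, 0.001]
ft_force: [0.3, 0.8, 0.1]
width: 18.1
grasp_force: 30.0
```

Request:
step_arm(
  deltas=[
    [[0, 0.005, 0], [0, 0, 0], -1],
    [[0, 0.01, 0], [0, 0, 0], -1],
  ],
)

```text
t: 9.82
ee_pos: [562.4, -166.3, 96.8]
orientation: [-3.138, 0.123, 0.001]
ft_force: [1.5, 7.4, -1.0]
width: 18.1
grasp_force: 30.0
```

The pin has dropped and is pushing on the hole's wall: Fy is 7.4 N and Fz has fallen to zero. I'll back off 2.5 mm.

Request:
step_arm(
  deltas=[
    [[0, -0.008, 0], [0, 0, 0], -1],
    [[0, -0.008, 0], [0, 0, 0], -1],
    [[0, -0.008, 0], [0, 0, 0], -1],
  ],
)

```text
t: 10.07
ee_pos: [562.7, -164.2, 96.9]
orientation: [3.139, -0.121, -0.0]
ft_force: [-0.8, -0.1, -0.4]
width: 18.0
grasp_force: 30.0
```

Request:
step_arm(
  deltas=[
    [[0, 0, 0.01], [0, 0, 0], -1],
    [[0, 0, 0.02], [0, 0, 0], -1],
    [[0, 0, 0.03], [0, 0, 0], -1],
    [[0, 0, 0.04], [0, 0, 0], -1],
    [[0, 0, 0.04], [0, 0, 0], -1],
  ],
)

```text
t: 10.48
ee_pos: [563.0, -164.3, 84.6]
orientation: [3.139, -0.122, 0.0]
ft_force: [0.1, 0.4, 2.0]
width: 17.7
grasp_force: 30.0
```

Request:
step_arm(
  deltas=[
    [[0, 0, 0.006], [0, 0, 0], -1],
    [[0, 0, 0.012], [0, 0, 0], -1],
    [[0, 0, 0.018], [0, 0, 0], -1],
    [[0, 0, 0.018], [0, 0, 0], -1],
    [[0, 0, 0.018], [0, 0, 0], -1],
  ],
)

```text
t: 10.9
ee_pos: [563.0, -164.3, 79.6]
orientation: [3.139, -0.122, 0.001]
ft_force: [-0.7, 0.4, 2.7]
width: 17.9
grasp_force: 30.0
```

Request:
step_arm(
  deltas=[
    [[0, 0, 0.004], [0, 0, 0], -1],
    [[0, 0, 0.004], [0, 0, 0], -1],
    [[0, 0, 0.004], [0, 0, 0], -1],
  ],
)

```text
t: 11.15
ee_pos: [563.0, -164.3, 78.4]
orientation: [3.139, -0.122, 0.001]
ft_force: [1.1, -0.5, 4.6]
width: 18.0
grasp_force: 30.0
```

Request:
step_arm(
  deltas=[
    [[0, 0, 0.003], [0, 0, 0], -1],
    [[0, 0, 0.003], [0, 0, 0], -1],
    [[0, 0, 0.003], [0, 0, 0], -1],
  ],
)

```text
t: 11.4
ee_pos: [563.1, -164.3, 78.0]
orientation: [3.139, -0.122, 0.001]
ft_force: [-0.7, -0.9, 7.6]
width: 18.1
grasp_force: 30.0
```

Request:
step_arm(
  deltas=[
    [[0, 0, 0.003], [0, 0, 0], -1],
    [[0, 0, 0.003], [0, 0, 0], -1],
    [[0, 0, 0.003], [0, 0, 0], -1],
  ],
)

```text
t: 11.65
ee_pos: [563.2, -164.4, 77.6]
orientation: [3.139, -0.122, 0.001]
ft_force: [-1.1, -0.2, 13.2]
width: 17.8
grasp_force: 30.0
```

Request:
step_arm(
  deltas=[
    [[0, 0, 0.002], [0, 0, 0], -1],
    [[0, 0, 0.002], [0, 0, 0], -1],
  ],
)

```text
t: 11.82
ee_pos: [563.2, -164.4, 77.3]
orientation: [3.139, -0.122, 0.001]
ft_force: [-2.3, 1.3, 16.0]
width: 17.8
grasp_force: 30.0
```

Request:
step_arm(
  deltas=[
    [[0, 0, -0.034], [0, 0, 0], -1],
    [[0, 0, -0.034], [0, 0, 0], -1],
    [[0, 0, -0.034], [0, 0, 0], -1],
    [[0, 0, -0.034], [0, 0, 0], -1],
  ],
)

```text
t: 12.15
ee_pos: [562.7, -164.2, 85.8]
orientation: [-3.139, 0.122, 0.0]
ft_force: [1.4, -0.2, 1.6]
width: 18.3
grasp_force: 30.0
```

Request:
step_arm(
  deltas=[
    [[0, 0, 0], [0, 0, 0], -1],
  ],
)

```text
t: 12.23
ee_pos: [562.7, -164.2, 85.7]
orientation: [-3.139, 0.122, 0.001]
ft_force: [0.7, 0.7, 0.8]
width: 17.8
grasp_force: 30.0
```

Request:
step_arm(
  deltas=[
    [[0, 0, -0.01], [0, 0, 0], -1],
    [[0, 0, -0.01], [0, 0, 0], -1],
    [[0, 0, -0.01], [0, 0, 0], -1],
  ],
)

```text
t: 12.48
ee_pos: [562.3, -164.1, 88.9]
orientation: [-3.139, 0.122, 0.002]
ft_force: [-0.7, -0.7, -0.3]
width: 17.8
grasp_force: 30.0
```

Request:
step_arm(
  deltas=[
    [[0, 0, 0], [0, 0, 0], -1],
  ],
)

```text
t: 12.57
ee_pos: [562.4, -164.1, 88.9]
orientation: [-3.139, 0.122, 0.001]
ft_force: [-0.8, 0.9, 0.1]
width: 17.8
grasp_force: 30.0
```

Contact force at 86 and 89 mm matches the plunger being down. I'll lift out and go back to the stand.

Request:
step_arm(
  deltas=[
    [[0, 0, -0.1], [0, 0, 0], -1],
    [[0, 0, -0.2], [0, 0, 0], -1],
    [[0, 0, -0.3], [0, 0, 0], -1],
    [[0, 0, -0.38], [0, 0, 0], -1],
    [[0, 0, -0.38], [0, 0, 0], -1],
    [[0, 0, -0.38], [0, 0, 0], -1],
    [[0, 0, -0.38], [0, 0, 0], -1],
  ],
)

```text
t: 13.15
ee_pos: [561.9, -163.9, 202.1]
orientation: [-3.139, 0.122, 0.003]
ft_force: [-1.0, -0.5, -0.9]
width: 18.0
grasp_force: 30.0
```

```bash
python3 -c "
from workcell import *;from h import *
o=get_obs();print(o['ee_pos'],toolshift(o,[545.6,110.1,201]))"
```

```text
[ 561.86836791 -163.94404007  202.06243687] [-0.1249838  -0.90651032  0.00415273]
```

Request:
step_arm(
  deltas=[
    [[-0.125, -0.906, 0], [0, 0, -0.113], -1],
    [[-0.125, -0.906, 0], [0, 0, -0.113], -1],
    [[-0.125, -0.906, 0], [0, 0, -0.113], -1],
    [[-0.125, -0.906, 0], [0, 0, -0.113], -1],
    [[-0.125, -0.906, 0], [0, 0, -0.113], -1],
    [[-0.125, -0.906, 0], [0, 0, -0.113], -1],
    [[-0.125, -0.906, 0], [0, 0, -0.113], -1],
    [[-0.125, -0.906, 0], [0, 0, -0.113], -1],
    [[-0.125, -0.906, 0], [0, 0, -0.113], -1],
    [[-0.125, -0.906, 0], [0, 0, -0.113], -1],
    [[-0.125, -0.906, 0], [0, 0, -0.113], -1],
    [[-0.125, -0.906, 0], [0, 0, -0.113], -1],
    [[-0.125, -0.906, 0], [0, 0, -0.113], -1],
  ],
)

```text
t: 14.23
ee_pos: [546.5, 108.5, 203.0]
orientation: [3.138, 0.141, -0.001]
ft_force: [0.2, 0.2, -1.1]
width: 17.6
grasp_force: 30.0
```

```bash
python3 look.py w5; python3 -c "
from workcell import *;from h import *
o=get_obs();print(toolshift(o,[545.6,110.1,170]))
import cv2;c=cv2.imread('pics/w5.png')[120:330,180:380];cv2.imwrite('pics/z5.png',cv2.resize(c,None,fx=2.8,fy=2.8))"
```

```text
14.2833 [546.58790877 108.68475907 203.08492732] [ 3.13836967e+00  1.41652495e-01 -2.58682735e-04]
[-0.00283637 -0.00499719  0.11028346]
```

View pics/z5.png

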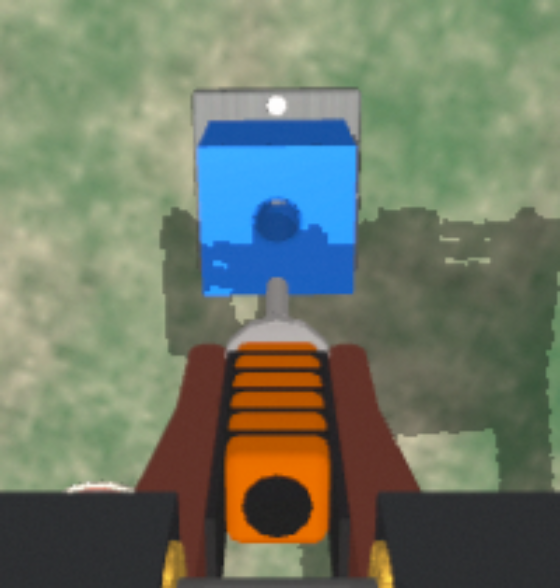

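The hole is at pixel (279,197.5) and the pin tip is at (279,219), so they are lined up laterally as the arm stands.

```bash
python3 - <<'E'
import pickle;from h import *
i,o=pickle.load(open("w5.pkl","rb"));e=o["ee_pos"]
print("hole",ray(i,278.9,197.5,66),"ballc obs",ray(i,279,222.5,e[2]-64),"tcp",e, "pred",proj(i,e-[0,0,64]))
E
```

```text
hole [546.36616366 108.09438566  66.        ] ballc obs [546.60481181 108.10545899 139.08492732] tcp [546.58790877 108.68475907 203.08492732] pred (np.float64(278.26803134915576), np.float64(222.45889176165926))
```

Aligned within about 0.5 mm, so I go straight down.

Request:
step_arm(
  deltas=[
    [[0, 0, 0.06], [0, 0, 0], -1],
    [[0, 0, 0.12], [0, 0, 0], -1],
    [[0, 0, 0.18], [0, 0, 0], -1],
    [[0, 0, 0.23], [0, 0, 0], -1],
    [[0, 0, 0.27], [0, 0, 0], -1],
    [[0, 0, 0.31], [0, 0, 0], -1],
    [[0, 0, 0.35], [0, 0, 0], -1],
    [[0, 0, 0.37], [0, 0, 0], -1],
    [[0, 0, 0.37], [0, 0, 0], -1],
    [[0, 0, 0.37], [0, 0, 0], -1],
  ],
)

```text
t: 15.12
ee_pos: [546.6, 109.7, 92.1]
orientation: [3.138, 0.144, -0.0]
ft_force: [-0.2, -0.2, -1.0]
width: 17.7
grasp_force: 30.0
```

Request:
step_arm(
  deltas=[
    [[0, 0, 0.015], [0, 0, 0], -1],
    [[0, 0, 0.03], [0, 0, 0], -1],
    [[0, 0, 0.035], [0, 0, 0], -1],
    [[0, 0, 0.035], [0, 0, 0], -1],
    [[0, 0, 0.035], [0, 0, 0], -1],
  ],
)

```text
t: 15.53
ee_pos: [546.5, 109.7, 81.7]
orientation: [-3.138, -0.144, -0.0]
ft_force: [0.7, -0.9, -0.6]
width: 17.9
grasp_force: 30.0
```

Release with a partial opening, then fully open, and lift.

Request:
step_arm(
  deltas=[
    [[0, 0, 0.001], [0, 0, 0], -0.4],
    [[0, 0, 0.001], [0, 0, 0], -0.2],
    [[0, 0, 0.001], [0, 0, 0], 0],
    [[0, 0, 0.001], [0, 0, 0], 0.3],
    [[0, 0, 0.001], [0, 0, 0], 0.3],
    [[0, 0, 0.001], [0, 0, 0], 0.3],
    [[0, 0, 0.001], [0, 0, 0], 0.3],
    [[0, 0, 0.001], [0, 0, 0], 0.3],
  ],
)

```text
t: 16.2
ee_pos: [546.5, 109.7, 81.4]
orientation: [-3.138, -0.144, -0.0]
ft_force: [0.6, 0.2, 0.9]
width: 57.1
grasp_force: 0.0
```

Request:
step_arm(
  deltas=[
    [[0, 0, -0.06], [0, 0, 0], 0.3],
    [[0, 0, -0.12], [0, 0, 0], 0.3],
    [[0, 0, -0.2], [0, 0, 0], 0.3],
    [[0, 0, -0.3], [0, 0, 0], 0.3],
    [[0, 0, -0.4], [0, 0, 0], 0.3],
    [[0, 0, -0.4], [0, 0, 0], 0.3],
    [[0, 0, -0.4], [0, 0, 0], 0.3],
    [[0, 0, -0.4], [0, 0, 0], 0.3],
  ],
)

```text
t: 16.87
ee_pos: [546.0, 109.6, 200.9]
orientation: [3.138, 0.144, -0.001]
ft_force: [-0.4, 0.8, -0.2]
width: 57.0
grasp_force: 0.0
```

```bash
python3 look.py w6; python3 - <<'E'
import cv2,pickle;from h import *
from workcell import *
i=get_image("side")["pixels"][:,:,::-1];a=cv2.imread('pics/w6.png')
c=np.zeros((420,800,3),np.uint8);c[:,:420]=cv2.resize(a[120:330,180:390],(420,420));c[:,420:]=cv2.resize(i[160:240,310:382],(380,420));cv2.imwrite('pics/z6.png',c)
E
```

```text
16.9167 [545.60140322 109.51640377 200.22782066] [ 3.13803135e+00  1.44203498e-01 -3.06262303e-03]
```

View pics/z6.png

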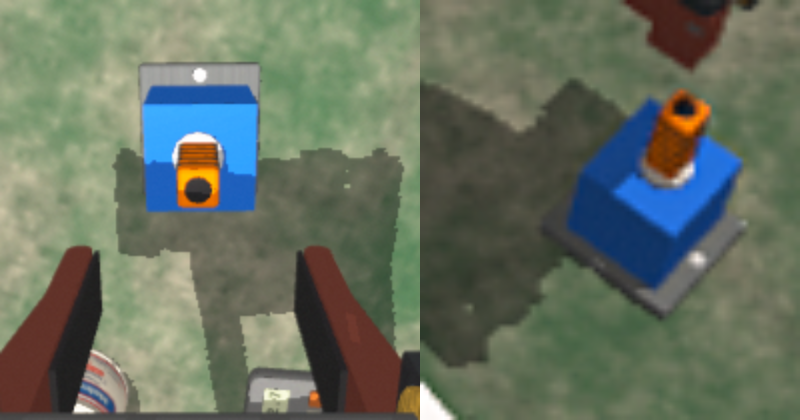

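The probe stands upright in the stand with its collar on the block, and the gripper is clear. Handing in.

```bash
python3 -c "
from workcell import *
print(close_job())"
```

```text
the job is handed in; nothing more can be done
None
```

I pressed the plunger down (judged from the contact forces), put the probe back upright in its stand, and handed the job in at about 17 s; no verdict was returned.

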